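Crank out the plate shuttle and hold its label holder pressed home

TASK

The plate shuttle of the small reader is parked half under its reading head: turn the black handwheel until the shuttle's red pointer stands at the red loading line on the scale. Then pick up the loose grey label holder and, with its label facing the robot, push its tongue in under the blue lip at the front of the shuttle, against the spring, until the back of the label panel is up against the lip, square to it. Finish still holding it pressed home there, because it springs out again until the retaining screw is fitted; leave the vials and the petri dish where they are.

Things in the scene. Friction and masses are not known exactly. Their poses are not given: they have to be found in the camera images.
- reader: Small plate reader, fixed on the mat: grey base plate 186 mm deep (x -96 to +90 mm) and 380 mm wide (y -202 to +178 mm), top 14 mm above the mat; white reading head bridging its left end (y +47 to +179 mm), head underside 66 mm and top 99 mm above the mat. Origin on the mat under the middle; +x points away from the robot, +y to its left, z up.
- wheel (a joint): Angle of the black knurled handwheel, rad, 0 to 4.6; grows as it is turned clockwise seen from above. Starts between 0 and 0.6; stiff to turn (about 0.2 N m) and stays where it is left. It drives the shuttle through a rack and pinion, 18 mm a radian.
- wheel_grip (a point): Centre of the handwheel's rim, on its vertical axis, at gripping height (76 mm above the mat). The rim is 61 mm in diameter and 20 mm high (66 to 86 mm above the mat, a 2 mm boss above that); below it is a square stand 56 to 60 mm wide with its top at 54 mm. The point turns with the wheel.
- shuttle (a joint): Travel of the shuttle to the right (reader's -y), m: 0 parked under the head, at most 0.083. At 0.072 (wheel at 4.0 rad) the red pointer under the middle of its front edge stands at the red loading line of the scale on the base plate.
- label_lip (a point): On the shuttle's deck (32 mm above the mat), middle of the blue lip's front edge; axes as the reader's, +x is the way in. Lip: underside 10 mm, top 14 mm above the deck, 54 mm wide (y). The slot under it is 41 mm wide between side guides, open to the front; 34 mm of bare deck lies before it. A well plate stands 41 mm and more behind the lip edge, its top 15 mm above the deck.
- spring_bar (a joint): How far the spring bar inside the slot is pushed back, m. Its face stands 18 mm behind the lip's front edge at 0; it yields straight back, 4 N at 0, 7 N at 0.006 (label holder home), stop at 0.008.
- label_holder: Loose grey label holder, 42 to 84 g, standing on the mat. Origin at its underside under the upright label panel, 8 mm thick (x), 64 wide (y), 30 high. The white and orange label is on the -x face, with a trough 4 to 6 mm high along its foot to x = -13 mm; behind, a flat tongue 36 mm wide, 5 thick lies along the bottom to x = +28 mm. Best held from above by the panel's ends, 64 mm apart.
- holder_back (a point): On the label holder: foot of the panel's back face, in the middle (4 mm in +x from the holder's origin); same axes. Home when it meets point label_lip.
- red_vial: Bystander: vial with a red cap, 26 mm diameter, 62 mm high, standing loose. Origin at its foot.
- blue_vial: Bystander: vial with a blue cap, 26 mm diameter, 62 mm high, standing loose. Origin at its foot.
- petri: Bystander: round petri dish, 62 mm diameter, 15 mm high, loose on the mat. Origin at its underside.

How it is judged:
On the way, in this order (a step that is already met when the one before it is completed fails the run):
1. the shuttle's pointer stands at the loading line (within 3 mm), the label holder not yet in the slot (value of joint shuttle between 0.069 and 0.075 m and horizontal distance between holder_back and label_lip above 0.04 m), for 0.3 s.
2. the tongue is under the lip and touches the spring bar (y of holder_back in the frame of label_lip between -0.006 and 0.006 m and z of holder_back in the frame of label_lip between -0.003 and 0.007 m and angle between label_holder's own z axis and vertical below 0.12 rad and x of holder_back in the frame of label_lip above -0.0075 m and value of joint spring_bar above 0.0003 m), for 0.05 s.
At the end, for the whole second after the job is handed in: Shuttle within 3 mm of the loading line; tongue under the lip, panel within 2 mm of the lip edge and square to it within 4 degrees, upright; the spring bar pressed with over 3 N by the holder, the robot still holding it there, at rest (value of joint shuttle between 0.069 and 0.075 m and y of holder_back in the frame of label_lip between -0.006 and 0.006 m and z of holder_back in the frame of label_lip between -0.003 and 0.007 m and angle between label_holder's own z axis and vertical below 0.12 rad and x of holder_back in the frame of label_lip above -0.002 m and angle between the x axis of label_holder and the x axis of label_lip, either way round below 0.07 rad and contact force between label_holder and spring_bar above 3 N and contact force between any of the fingers, the arm and label_holder above 2 N and linear speed of label_holder below 0.02 m/s); the arm keeps its last pose, push and grip.
It fails at once if a vial or the petri dish is moved by more than 20 mm or knocked over (distance of any of red_vial, blue_vial, petri from where it was at the start of the episode above 0.02 m or angle between any of red_vial, blue_vial's own z axis and vertical above 0.4 rad).
It also fails if it takes over 64 s, if anything falls off the work surface, if the arm or the gripper's body presses on something with over 40 N, if the wrist force passes 120 N, or if a joint passes its speed limit or range.

ROBOT

A 6-joint arm with a two-finger parallel gripper is mounted at the origin on a cart in front of the work surface, level with it; the furniture and walls round the work are solid. World frame = base frame: x ahead of the robot, y to its left, z up, the work surface at z = 0. Lengths are in m, angles in rad, forces in N, time in s.
With the tool pointing down it reaches from about 0.35 to 0.775 m from the base axis. Payload 5.5 kg.
Tool frame: the origin (TCP) lies midway between the tips of the shut fingers; the grasp point (between the pads) lies 19 mm behind it; z points along the fingers, y is the line along which they close (so a half turn about z gives the same grasp; the last joint's range is limited). The gripper opens to 85 mm and grips with 20 to 120 N. Pads are 22 mm wide; open, the fingers measure 114 mm over their backs; the gripper's body (76 mm by 85 mm) begins 54 mm behind the grasp point. The pads swing forward as they close: fully open they stand 13 mm farther back than shut.
Start: joints at [1.089, 0.313, 0.046, 1.304, 0, 1.431], TCP at [0.193, 0.542, 0.231] pointing down, gripper open.
Joint ranges: [-2.76, 2.76], [-0.86, 1.69], [-1.03, 1.26], [-2.2, 2.34], [-1.47, 1.5], [-3.14, 3.14]. Speed limits (rad/s): [2.57, 2.57, 3.14, 3.14, 3.14, 3.14].

INTERFACE

Orientations are given as a unit quaternion [w, x, y, z].
In Python, from workcell import env gives the robot as it stands. The module is installed in compiled form; this text tells all that it offers.
- The arm moves only by the tool carry_out, never from a script. Its argument "series" is a list of rows, each an object with "delta_rot": the turn, a rotation vector about the world's x, y, z normalised to -1 to 1, where 1 is 0.1 rad, a list of three; "travel": the shift along the world's x, y, z normalised to -1 to 1, where 1 is 0.025 m, a list of three; "fingers": the closure, from -1 (fully open) to 1 (shut). In form: [{"delta_rot": [ax, ay, az], "travel": [tx, ty, tz], "fingers": fingers}, ...]. A call has 1 to 5 rows; each row shifts and turns the commanded pose from where the row before left it; what a row does not reach is not made up. A row lasts 1/8 s, in which the tool goes at most 62.5 mm and 10.7 degrees, less where a joint would pass 70% of its speed; a pose out of reach is approached as far as the arm can. A call with a number of a shift or a turn outside -1 to 1 is refused whole. A call with a gripper value outside its range is refused whole. The fingers move at their own pace and stop on an object; "squeeze" is the grip in N (left out, the last holds). Time passes only in rows, so rows that do not move let the fingers close. It gives the time, the measured TCP pose, the force, the opening and the grip force at its end, in the units of the state.
- env.get_state(): the state, without advancing time (a new reading comes with each control period).
- env.read_camera(name): name is "scene" or "top" or "wrist"; returns a dict with "color" (420x560x3 uint8, red, green, blue), "fx", "fy", "cx", "cy" (pixels), "world_from_camera" (4x4, takes a point from camera to world coordinates); the wrist camera has in their place "hand_eye" (4x4, takes a point from camera to tool coordinates, whose origin is the TCP and whose axes are the flange's). Camera axes: x right, y up, looking along -z (the intrinsics and any distortion apply to the point x, -y, -z); pixel columns grow to the right and rows downward; lengths in m; the calibration is good to about 2 mm. A picture is of the moment at which its call begins: read the wrist's pose just before it. There is no depth.
- env.hand_in(): hands the job in; it is judged then, once.
The state is a dict: "clock": time; "joint_pos": joint angles; "qvel": joint speeds; "tau": joint torques, N m; "tcp_pos": TCP position; "orientation": TCP orientation; "wrist_force": force on the tool from outside, world axes, zero at the start; "ft_torque": the same for the moment, N m; "finger_gap": finger opening in m; "grip_force": force on a finger pad.
Only numpy, scipy, OpenCV 4.12 (cv2) and the standard library are available. Lean on these libraries where they do the work, as an engineer would, in place of code of your own. Each camera call takes 0.05 s, during which the arm holds its last target. There are 200 camera calls.

## Working session

There is one attempt and no reset: what is moved stays moved. The work goes in short steps, Python scripts to look and compute and a tool call to move; the robot and the scene stay as the last step left them, time stands still between calls to the robot, and variables do not carry over. Pictures are saved under pics/ and viewed, at most 10 in all, crops included, and the job is handed in when it is done.

Besides the shell and the picture viewer there is one more tool, called as name(argument=value, ...) on one line, values as JSON. carry_out: Moves the arm, as the interface text tells. Its arguments: {"type":"object","properties":{"series":{"type":"array","items":{"type":"object","properties":{"delta_rot":{"type":"array","items":{"type":"number"}},"travel":{"type":"array","items":{"type":"number"}},"fingers":{"type":"number"}}}},"squeeze":{"type":"number"}},"required":["series"]}

```bash
mkdir -p pics
cat > h.py <<'E'
import numpy as np, cv2, json
from workcell import env
def snap(n,f):
    s=env.get_state(); c=env.read_camera(n); cv2.imwrite(f'pics/{f}.png',c['color'][:,:,::-1])
    d={k:np.array(c[k]).tolist() for k in c if k!='color'}; d['tcp']=list(s['tcp_pos']); d['q']=list(s['orientation'])
    json.dump(d,open(f'pics/{f}.json','w')); return c
def ray(f,u,v):
    d=json.load(open(f'pics/{f}.json'))
    r=np.array([(u-d['cx'])/d['fx'],-(v-d['cy'])/d['fy'],-1])
    if 'world_from_camera' in d: T=np.array(d['world_from_camera'])
    else:
        from scipy.spatial.transform import Rotation as R
        w,x,y,z=d['q'];W=np.eye(4);W[:3,:3]=R.from_quat([x,y,z,w]).as_matrix();W[:3,3]=d['tcp'];T=W@np.array(d['hand_eye'])
    return T[:3,3],T[:3,:3]@r
def onz(f,u,v,z):
    o,r=ray(f,u,v); return (o+r*(z-o[2])/r[2]).round(4)
def tri(*obs):
    A=np.zeros((3,3));b=np.zeros(3)
    for f,u,v in obs:
        o,r=ray(f,u,v); r=r/np.linalg.norm(r);P=np.eye(3)-np.outer(r,r);A+=P;b+=P@o
    p=np.linalg.solve(A,b); 
    e=[np.linalg.norm(np.cross(p-ray(f,u,v)[0],ray(f,u,v)[1]/np.linalg.norm(ray(f,u,v)[1]))) for f,u,v in obs]
    return p.round(4),np.round(e,4)
E
python3 - <<'E'
from h import *
a=snap('scene','s0');b=snap('top','t0');c=snap('wrist','w0')
print(env.get_state())
for f in('s0','t0','w0'):print({k:v for k,v in json.load(open(f'pics/{f}.json')).items()})
for f in('s0','t0'):
    i=cv2.imread(f'pics/{f}.png');cv2.imwrite(f'pics/{f}b.png',cv2.resize(i,(800,600),interpolation=cv2.INTER_CUBIC))
E
```

```text
{'clock': 0.15, 'joint_pos': array([1.08936766e+00, 3.13846997e-01, 4.52690113e-02, 1.30360707e+00,
       7.14418574e-06, 1.43120910e+00]), 'qvel': array([ 0.00058242, -0.00181941,  0.00410239, -0.00045238, -0.00036745,
        0.00073624]), 'tau': array([ 1.32311648e-03, -4.81064522e+01,  2.98816413e+01,  1.38374098e-02,
       -1.47011392e-04,  2.53021761e-05]), 'tcp_pos': array([0.19257958, 0.54139777, 0.23061474]), 'orientation': array([-2.15558412e-04,  1.70089689e-01,  9.85428341e-01, -6.60065633e-04]), 'wrist_force': array([-0.58065592, -0.01325793,  0.03530449]), 'ft_torque': array([-0.02948855,  0.03370841, -0.03244885]), 'grip_force': 0.0, 'finger_gap': 0.08520512438769333}
{'fx': 460.92247305701034, 'fy': 460.92247305701034, 'cx': 277.1346627845964, 'cy': 210.2832416722568, 'world_from_camera': [[0.9216378000013871, 0.29505686196931286, -0.25204208738507405, 0.3268190542064084], [-0.3879443843762955, 0.7158207327649145, -0.5806029910143401, -0.5736216006040803], [0.009106055100893946, 0.6328839757402006, 0.7741930980135232, 0.7336954498526533], [0.0, 0.0, 0.0, 1.0]], 'tcp
[... 610 characters left out ...]
9322285, 0.23041843241418686], 'q': [-0.00027224299995663915, 0.17004880309270076, 0.9854352138196543, -0.0008773908486559558]}
{'fx': 362.1668254269927, 'fy': 362.1668254269927, 'cx': 276.3161290546807, 'cy': 206.71533632107094, 'hand_eye': [[0.00047552001653140597, 0.9456120699946833, 0.32529615269948065, 0.08429293824848541], [0.9999984673726703, -0.0009977721426911175, 0.0014386462600710385, -0.00033635339325921443], [0.0016849727072639222, 0.32529497003661356, -0.9456110951844073, -0.1440038799692108], [0.0, 0.0, 0.0, 1.0]], 'tcp': [0.1925262189531508, 0.5413464443087194, 0.2304975059824895], 'q': [-0.0002649679922050865, 0.17007250646291122, 0.9854312183692951, -0.0007656373767393984]}
```

View pics/s0b.png

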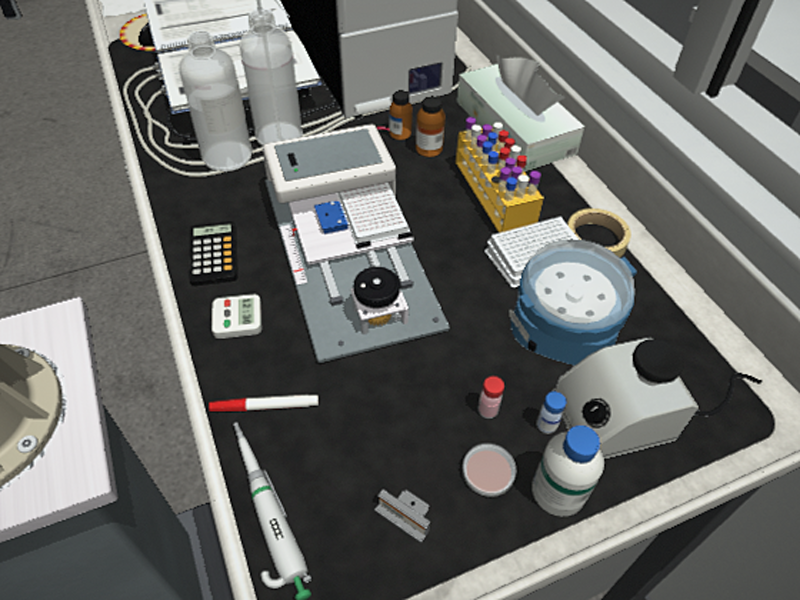

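View pics/t0b.png

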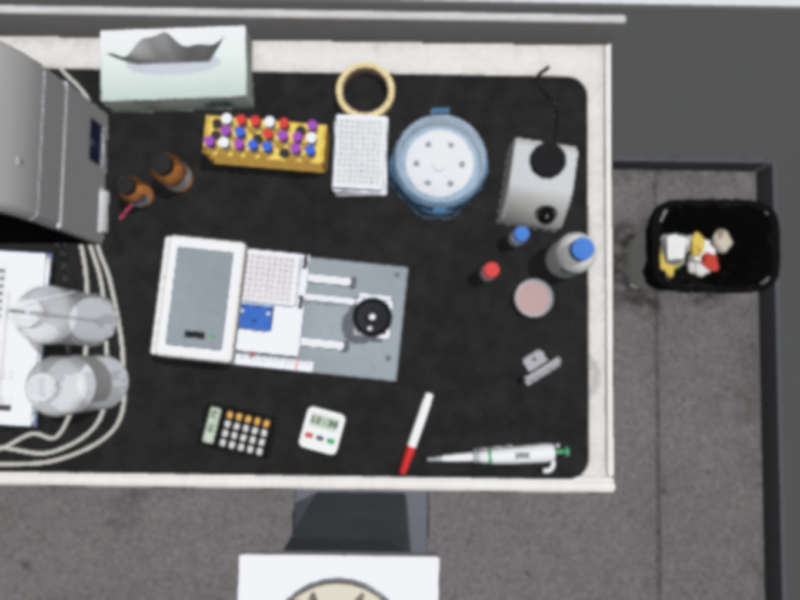

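The scene view shows the handwheel at about (378,285) and the holder at about (405,513), label towards the robot. The red vial is at (490,395), the blue vial at (551,410) and the petri dish at (489,469). In the top view the wheel is at (372,317) and the holder at (541,367). Next I'll enlarge both.

```bash
cat > crop.py <<'E'
import cv2,numpy as np
def tile(out,crops,W,H,cols):
    # crops: (file,u0,v0,w,h)
    rows=[];t=[]
    for f,u,v,w,h in crops:
        t.append(cv2.resize(cv2.imread(f'pics/{f}.png')[v:v+h,u:u+w],(W,H),interpolation=cv2.INTER_CUBIC))
    rows=[np.hstack(t[i:i+cols]) for i in range(0,len(t),cols)]
    cv2.imwrite(f'pics/{out}.png',np.vstack(rows))
E
python3 -c "
from crop import tile
tile('c1',[('s0',180,120,140,105),('s0',240,320,80,60),('t0',160,155,140,105),('t0',345,230,80,60)],400,300,2)"
```

```text
(no output)
```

View pics/c1.png

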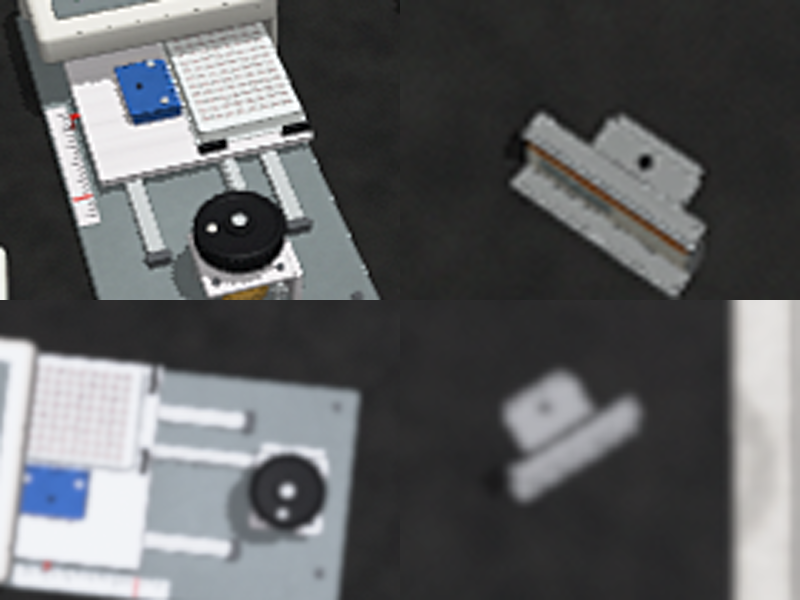

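```bash
cat > p.py <<'E'
from h import *
def cs(u,v):return 's0',180+u/2.857,120+v/2.857
def ct(u,v):return 't0',160+u/2.857,155+(v-300)/2.857
def hs(u,v):return 's0',240+(u-400)/5,320+v/5
def ht(u,v):return 't0',345+(u-400)/5,230+(v-300)/5
print('boss',tri(cs(239,219),ct(287,491)), onz(*cs(239,219),.088),onz(*ct(287,491),.088))
print('lipFmid? corners L,R', [tri(a,b) for a,b in((cs(135,122),ct(22,515)),(cs(183,107),ct(86,519)))])
print('holder top ends', onz(*hs(533,130),.03),onz(*hs(697,240),.03), 'hole',tri(hs(645,161),ht(545,407)))
print('base edge R', onz(*ct(360,392),.014),onz(*ct(340,600),.014))
for n,u,v in(('red',490,383),('blue',553,401),('petri',489,469)):print(n,onz('s0',u*.7,v*.7,.062 if n!='petri' else .015))
E
python3 p.py
```

```text
boss (array([ 0.5255, -0.0497,  0.0883]), array([0.001, 0.001])) [ 0.5266 -0.0498  0.088 ] [ 0.5245 -0.0494  0.088 ]
lipFmid? corners L,R [(array([ 0.5144,  0.1709, -0.0228]), array([0.0076, 0.0076])), (array([0.5208, 0.1011, 0.0545]), array([0.0197, 0.0197]))]
holder top ends [ 0.4324 -0.2962  0.03  ] [ 0.4658 -0.3484  0.03  ] hole (array([ 0.4647, -0.3106,  0.0068]), array([0.0009, 0.0009]))
base edge R [ 0.6092 -0.105   0.014 ] [ 0.4413 -0.0911  0.014 ]
red [ 0.6001 -0.2305  0.062 ]
blue [ 0.6569 -0.2808  0.062 ]
petri [ 0.5627 -0.3104  0.015 ]
```

carry_out(series=[{"delta_rot": [0, 0, 1], "travel": [0.3, -0.94, 0], "fingers": -1}, {"delta_rot": [0, 0, 1], "travel": [0.3, -0.94, 0], "fingers": -1}, {"delta_rot": [0, 0, 1], "travel": [0.3, -0.94, 0], "fingers": -1}, {"delta_rot": [0, 0, 1], "travel": [0.3, -0.94, 0], "fingers": -1}, {"delta_rot": [0, 0, 1], "travel": [0.3, -0.94, 0], "fingers": -1}])

```text
clock: 0.78
tcp_pos: [0.2303, 0.4233, 0.231]
orientation: [-0.0, -0.081, 0.997, -0.0]
wrist_force: [-0.6, -0.8, 1.0]
finger_gap: 0.0854
grip_force: 0.0
```

carry_out(series=[{"delta_rot": [0, 0, 1], "travel": [0.3, -0.94, 0], "fingers": -1}, {"delta_rot": [0, 0, 1], "travel": [0.3, -0.94, 0], "fingers": -1}, {"delta_rot": [0, 0, 1], "travel": [0.3, -0.94, 0], "fingers": -1}, {"delta_rot": [0, 0, 1], "travel": [0.3, -0.94, 0], "fingers": -1}, {"delta_rot": [0, 0, 1], "travel": [0.3, -0.94, 0], "fingers": -1}])

```text
clock: 1.4
tcp_pos: [0.2678, 0.3059, 0.2312]
orientation: [-0.0, -0.325, 0.946, -0.0]
wrist_force: [0.0, 0.2, -0.8]
finger_gap: 0.0853
grip_force: 0.0
```

carry_out(series=[{"delta_rot": [0, 0, 1], "travel": [0.75, -0.95, 0], "fingers": -1}, {"delta_rot": [0, 0, 1], "travel": [0.75, -0.95, 0], "fingers": -1}, {"delta_rot": [0, 0, 1], "travel": [0.75, -0.95, 0], "fingers": -1}, {"delta_rot": [0, 0, 1], "travel": [0.75, -0.95, 0], "fingers": -1}, {"delta_rot": [0, 0, 1], "travel": [0.75, -0.95, 0], "fingers": -1}])

```text
clock: 2.02
tcp_pos: [0.3618, 0.1871, 0.2312]
orientation: [-0.0, -0.549, 0.836, 0.0]
wrist_force: [-0.3, 0.1, -0.5]
finger_gap: 0.0852
grip_force: 0.0
```

carry_out(series=[{"delta_rot": [0, 0, 1], "travel": [0.75, -0.95, 0], "fingers": -1}, {"delta_rot": [0, 0, 1], "travel": [0.75, -0.95, 0], "fingers": -1}, {"delta_rot": [0, 0, 1], "travel": [0.75, -0.95, 0], "fingers": -1}, {"delta_rot": [0, 0, 1], "travel": [0.75, -0.95, 0], "fingers": -1}, {"delta_rot": [0, 0, 1], "travel": [0.75, -0.95, 0], "fingers": -1}])

```text
clock: 2.65
tcp_pos: [0.4556, 0.0684, 0.2311]
orientation: [0.0, 0.738, -0.674, -0.0]
wrist_force: [-0.5, -0.2, -0.6]
finger_gap: 0.0858
grip_force: 0.0
```

carry_out(series=[{"delta_rot": [0, 0, 0], "travel": [0.56, -0.95, -0.7], "fingers": -1}, {"delta_rot": [0, 0, 0], "travel": [0.56, -0.95, -0.7], "fingers": -1}, {"delta_rot": [0, 0, 0], "travel": [0.56, -0.95, -0.7], "fingers": -1}, {"delta_rot": [0, 0, 0], "travel": [0.55, -0.94, -0.7], "fingers": -1}, {"delta_rot": [0, 0, 0], "travel": [0.55, -0.94, -0.7], "fingers": -1}])

```text
clock: 3.28
tcp_pos: [0.5249, -0.0498, 0.143]
orientation: [0.0, 0.737, -0.676, -0.0]
wrist_force: [0.4, -0.2, -0.3]
finger_gap: 0.0855
grip_force: 0.0
```

carry_out(series=[{"delta_rot": [0, 0, 0], "travel": [0, 0, -0.72], "fingers": -1}, {"delta_rot": [0, 0, 0], "travel": [0, 0, -0.72], "fingers": -1}, {"delta_rot": [0, 0, 0], "travel": [0, 0, -0.72], "fingers": -1}, {"delta_rot": [0, 0, 0], "travel": [0, 0, -0.72], "fingers": -1}, {"delta_rot": [0, 0, 0], "travel": [0, 0, -0.72], "fingers": -1}])

```text
clock: 3.9
tcp_pos: [0.5245, -0.0489, 0.053]
orientation: [0.0, 0.737, -0.676, -0.0]
wrist_force: [0.7, 0.1, -0.3]
finger_gap: 0.0853
grip_force: 0.0
```

carry_out(series=[{"delta_rot": [0, 0, 0], "travel": [0, 0, 0], "fingers": -1}, {"delta_rot": [0, 0, 0], "travel": [0, 0, 0], "fingers": 1}, {"delta_rot": [0, 0, 0], "travel": [0, 0, 0], "fingers": 1}, {"delta_rot": [0, 0, 0], "travel": [0, 0, 0], "fingers": 1}, {"delta_rot": [0, 0, 0], "travel": [0, 0, 0], "fingers": 1}], squeeze=60)

```text
clock: 4.53
tcp_pos: [0.527, -0.049, 0.0557]
orientation: [-0.002, 0.737, -0.675, 0.002]
wrist_force: [2.1, 2.2, 6.0]
finger_gap: 0.059
grip_force: 64.4
```

carry_out(series=[{"delta_rot": [0, 0, -1], "travel": [0, 0, 0], "fingers": 1}, {"delta_rot": [0, 0, -1], "travel": [0, 0, 0], "fingers": 1}, {"delta_rot": [0, 0, -1], "travel": [0, 0, 0], "fingers": 1}, {"delta_rot": [0, 0, -1], "travel": [0, 0, 0], "fingers": 1}, {"delta_rot": [0, 0, -1], "travel": [0, 0, 0], "fingers": 1}])

```text
clock: 5.15
tcp_pos: [0.5272, -0.049, 0.0557]
orientation: [0.002, -0.546, 0.838, -0.002]
wrist_force: [3.5, 2.7, 6.0]
finger_gap: 0.0589
grip_force: 64.6
```

carry_out(series=[{"delta_rot": [0, 0, -1], "travel": [0, 0, 0], "fingers": 1}, {"delta_rot": [0, 0, -1], "travel": [0, 0, 0], "fingers": 1}, {"delta_rot": [0, 0, -1], "travel": [0, 0, 0], "fingers": 1}, {"delta_rot": [0, 0, -1], "travel": [0, 0, 0], "fingers": 1}, {"delta_rot": [0, 0, -1], "travel": [0, 0, 0], "fingers": 1}])

```text
clock: 5.78
tcp_pos: [0.5274, -0.0492, 0.0557]
orientation: [0.002, -0.322, 0.947, -0.001]
wrist_force: [3.6, 2.4, 5.8]
finger_gap: 0.0587
grip_force: 64.6
```

carry_out(series=[{"delta_rot": [0, 0, -1], "travel": [0, 0, 0], "fingers": 1}, {"delta_rot": [0, 0, -1], "travel": [0, 0, 0], "fingers": 1}, {"delta_rot": [0, 0, -1], "travel": [0, 0, 0], "fingers": 1}, {"delta_rot": [0, 0, -1], "travel": [0, 0, 0], "fingers": 1}, {"delta_rot": [0, 0, -1], "travel": [0, 0, 0], "fingers": 1}])

```text
clock: 6.4
tcp_pos: [0.5275, -0.0494, 0.0557]
orientation: [0.003, -0.078, 0.997, -0.001]
wrist_force: [4.3, 2.4, 5.8]
finger_gap: 0.0589
grip_force: 64.6
```

carry_out(series=[{"delta_rot": [0, 0, -1], "travel": [0, 0, 0], "fingers": 1}, {"delta_rot": [0, 0, -1], "travel": [0, 0, 0], "fingers": 1}, {"delta_rot": [0, 0, -1], "travel": [0, 0, 0], "fingers": 1}, {"delta_rot": [0, 0, -1], "travel": [0, 0, 0], "fingers": 1}, {"delta_rot": [0, 0, -1], "travel": [0, 0, 0], "fingers": 1}])

```text
clock: 7.02
tcp_pos: [0.5274, -0.0497, 0.0557]
orientation: [0.003, 0.171, 0.985, -0.0]
wrist_force: [4.7, 0.2, 4.9]
finger_gap: 0.059
grip_force: 64.6
```

carry_out(series=[{"delta_rot": [0, 0, -1], "travel": [0, 0, 0], "fingers": 1}, {"delta_rot": [0, 0, -1], "travel": [0, 0, 0], "fingers": 1}, {"delta_rot": [0, 0, -1], "travel": [0, 0, 0], "fingers": 1}, {"delta_rot": [0, 0, -1], "travel": [0, 0, 0], "fingers": 1}, {"delta_rot": [0, 0, -1], "travel": [0, 0, 0], "fingers": 1}])

```text
clock: 7.65
tcp_pos: [0.5272, -0.0498, 0.0557]
orientation: [0.003, 0.41, 0.912, -0.0]
wrist_force: [4.5, 0.7, 5.9]
finger_gap: 0.0592
grip_force: 64.7
```

carry_out(series=[{"delta_rot": [0, 0, -1], "travel": [0, 0, 0], "fingers": 1}, {"delta_rot": [0, 0, -1], "travel": [0, 0, 0], "fingers": 1}, {"delta_rot": [0, 0, -1], "travel": [0, 0, 0], "fingers": 1}, {"delta_rot": [0, 0, -1], "travel": [0, 0, 0], "fingers": 1}, {"delta_rot": [0, 0, -1], "travel": [0, 0, 0], "fingers": 1}])

```text
clock: 8.28
tcp_pos: [0.527, -0.0499, 0.0557]
orientation: [0.003, 0.623, 0.782, 0.001]
wrist_force: [3.5, -0.6, 6.9]
finger_gap: 0.0589
grip_force: 64.8
```

```bash
python3 -c "
from h import *
from crop import tile
snap('scene','s1');snap('top','t1')
s=env.get_state();print(s['joint_pos'],s['ft_torque'])
tile('c2',[('s1',180,120,140,105),('t1',160,180,140,105),('s0',190,140,50,38),('s1',190,140,50,38)],400,300,2)"
```

```text
[-2.45548932e-01  3.43339092e-01 -3.67521614e-01  8.54938936e-01
 -9.56034892e-04  1.09833354e+00] [-0.27252696  0.19915895 -0.16808123]
```

View pics/c2.png

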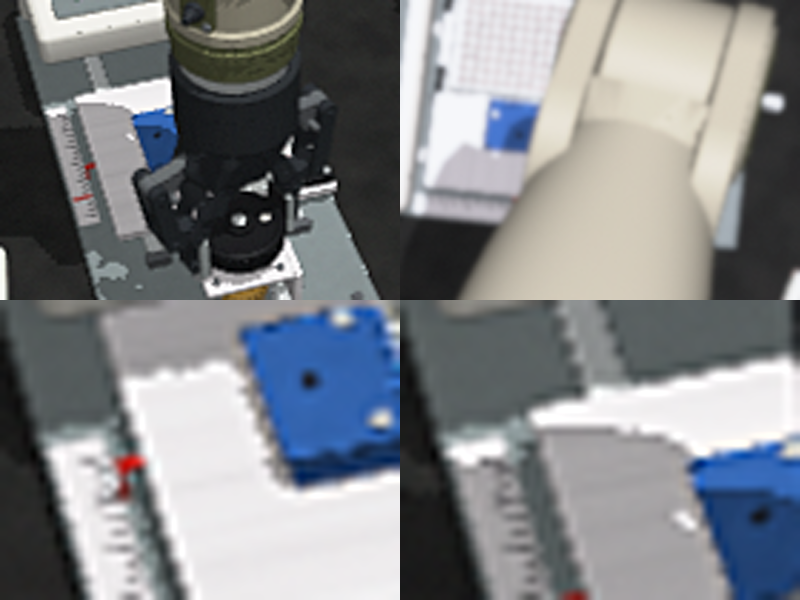

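```bash
python3 -c "
from h import *
from crop import tile
for f in('s0','s1'):
    i=cv2.imread(f'pics/{f}.png').astype(int);r=np.clip(i[:,:,2]-np.maximum(i[:,:,0],i[:,:,1])-25,0,None)
    r[:140]=0;r[205:]=0;r[:,:190]=0;r[:,225:]=0
    n,l=cv2.connectedComponents((r>0).astype(np.uint8))
    for k in range(1,n):
        v,u=np.nonzero(l==k);w=r[v,u];c=((u*w).sum()/w.sum(),(v*w).sum()/w.sum());print(f,len(u),u.min(),u.max(),v.min(),v.max(),np.round(c,2),onz(f,*c,.014),onz(f,*c,.03))
tile('c3',[('s0',195,150,30,45),('s1',195,150,30,45)],400,600,2)"
```

```text
s0 11 204 207 159 164 [205.56 160.66] [0.4699 0.1567 0.014 ] [0.4668 0.1405 0.03  ]
s0 14 205 212 188 190 [208.38 188.77] [0.4506 0.0746 0.014 ] [0.4479 0.0601 0.03  ]
s1 15 209 213 177 182 [210.81 178.27] [0.4645 0.1014 0.014 ] [0.4614 0.0864 0.03  ]
s1 11 206 212 188 190 [208.41 188.76] [0.4507 0.0746 0.014 ] [0.4479 0.0601 0.03  ]
```

View pics/c3.png

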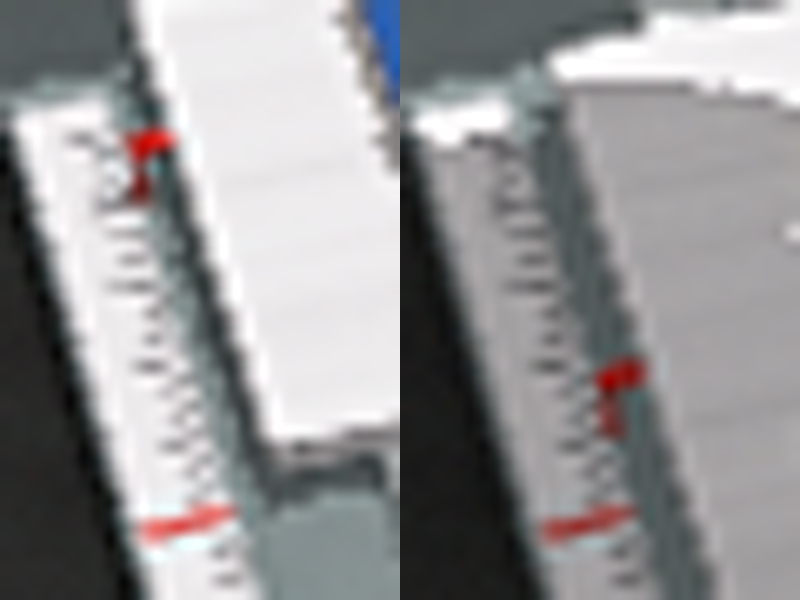

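```bash
python3 -c "
from h import *
g=lambda x,y:(195+x/13.333-.5,150+y/13.333-.5)
Y=np.array([.083,.9965,0]);X=np.array([.9965,-.083,0])
for z in(.014,.018,.022,.03):
  for n,f,p in(('tail0','s0',(140,198)),('tail1','s1',(210,433)),('flange0','s0',(150,143)),('flange1','s1',(222,374)),('line','s0',(235,512)),('lineL','s0',(142,531))):
    q=onz(f,*g(*p),z);print(z,n,(q@X).round(4),(q@Y).round(4))
"
```

```text
0.014 tail0 0.4516 0.1843
0.014 tail1 0.4509 0.1295
0.014 flange0 0.456 0.1963
0.014 flange1 0.4556 0.1414
0.014 line 0.4509 0.1117
0.014 lineL 0.4361 0.1122
0.018 tail0 0.4512 0.1803
0.018 tail1 0.4505 0.1257
0.018 flange0 0.4555 0.1923
0.018 flange1 0.4551 0.1376
0.018 line 0.4505 0.1081
0.018 lineL 0.4358 0.1085
0.022 tail0 0.4508 0.1762
0.022 tail1 0.45 0.122
0.022 flange0 0.455 0.1881
0.022 flange1 0.4546 0.1338
0.022 line 0.45 0.1044
0.022 lineL 0.4354 0.1049
0.03 tail0 0.4499 0.1681
0.03 tail1 0.4491 0.1145
0.03 flange0 0.4541 0.1799
0.03 flange1 0.4538 0.1262
0.03 line 0.4492 0.0971
0.03 lineL 0.4347 0.0976
```

carry_out(series=[{"delta_rot": [0, 0, -1], "travel": [0, 0, 0], "fingers": 1}, {"delta_rot": [0, 0, -1], "travel": [0, 0, 0], "fingers": 1}, {"delta_rot": [0, 0, -1], "travel": [0, 0, 0], "fingers": 1}, {"delta_rot": [0, 0, -1], "travel": [0, 0, 0], "fingers": 1}, {"delta_rot": [0, 0, -1], "travel": [0, 0, 0], "fingers": 1}])

```text
clock: 9.0
tcp_pos: [0.5268, -0.0498, 0.0557]
orientation: [0.002, 0.797, 0.604, 0.001]
wrist_force: [4.0, -1.3, 6.6]
finger_gap: 0.0592
grip_force: 64.7
```

carry_out(series=[{"delta_rot": [0, 0, -1], "travel": [0, 0, 0], "fingers": 1}, {"delta_rot": [0, 0, -1], "travel": [0, 0, 0], "fingers": 1}, {"delta_rot": [0, 0, -0.8], "travel": [0, 0, 0], "fingers": 1}, {"delta_rot": [0, 0, 0], "travel": [0, 0, 0], "fingers": 1}])

```text
clock: 9.5
tcp_pos: [0.5267, -0.0497, 0.0556]
orientation: [0.002, 0.873, 0.487, 0.001]
wrist_force: [3.5, -1.2, 7.4]
finger_gap: 0.059
grip_force: 64.9
```

```bash
python3 -c "
from h import *
from crop import tile
snap('scene','s2')
tile('c4',[('s1',195,150,30,45),('s2',195,150,30,45)],400,600,2)"
```

```text
(no output)
```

View pics/c4.png

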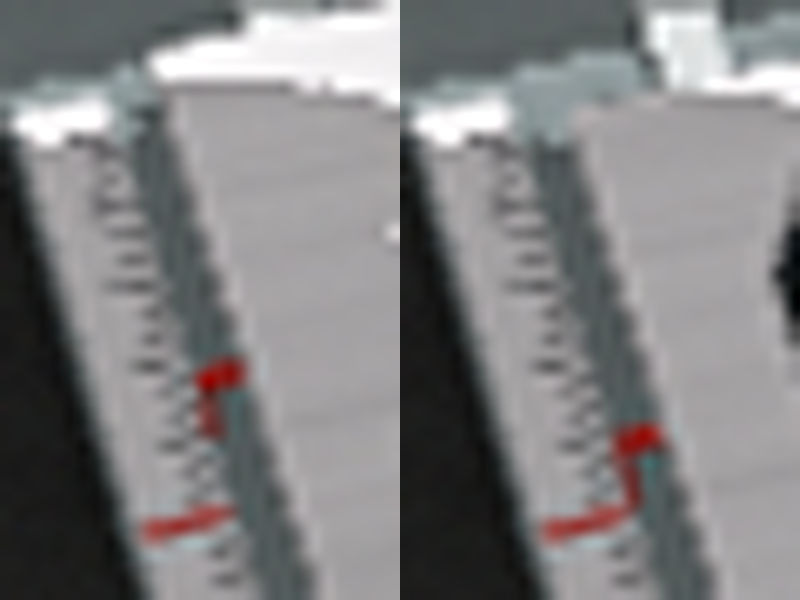

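The pointer's tip now meets the loading line, at about (632,510) in the right half. I'll release the wheel and lift, turning as I go.

carry_out(series=[{"delta_rot": [0, 0, 0], "travel": [0, 0, 0], "fingers": -1}, {"delta_rot": [0, 0, 0], "travel": [0, 0, 0], "fingers": -1}, {"delta_rot": [0, 0, 0], "travel": [0, 0, 0], "fingers": -1}, {"delta_rot": [0, 0, 0], "travel": [0, 0, 0.6], "fingers": -1}, {"delta_rot": [0, 0, 0], "travel": [0, 0, 0.9], "fingers": -1}])

```text
clock: 10.18
tcp_pos: [0.5241, -0.0488, 0.0918]
orientation: [-0.001, 0.873, 0.488, -0.001]
wrist_force: [-0.4, 0.5, 1.1]
finger_gap: 0.0854
grip_force: 0.0
```

carry_out(series=[{"delta_rot": [0, 0, 1], "travel": [0, 0, 0.9], "fingers": -1}, {"delta_rot": [0, 0, 1], "travel": [-0.3, 0.2, 0.9], "fingers": -1}, {"delta_rot": [0, 0, 1], "travel": [-0.3, 0.2, 0.9], "fingers": -1}, {"delta_rot": [0, 0, 1], "travel": [-0.3, 0.2, 0.9], "fingers": -1}, {"delta_rot": [0, 0, 1], "travel": [-0.3, 0.2, 0.9], "fingers": -1}])

```text
clock: 10.8
tcp_pos: [0.4945, -0.0288, 0.2056]
orientation: [0.0, 0.724, 0.69, 0.0]
wrist_force: [0.3, 1.2, 0.5]
finger_gap: 0.0854
grip_force: 0.0
```

carry_out(series=[{"delta_rot": [0, 0, 1], "travel": [-0.3, 0.2, 0.4], "fingers": -1}, {"delta_rot": [0, 0, 1], "travel": [-0.3, 0.2, 0], "fingers": -1}, {"delta_rot": [0, 0, 1], "travel": [-0.3, 0.2, 0], "fingers": -1}, {"delta_rot": [0, 0, 1], "travel": [-0.3, 0.2, 0], "fingers": -1}, {"delta_rot": [0, 0, 1], "travel": [-0.3, 0.2, 0], "fingers": -1}])

```text
clock: 11.42
tcp_pos: [0.457, -0.0038, 0.2149]
orientation: [0.0, 0.531, 0.848, 0.0]
wrist_force: [-1.1, 0.7, 0.6]
finger_gap: 0.0853
grip_force: 0.0
```

carry_out(series=[{"delta_rot": [0, 0, 1], "travel": [0, 0.2, 0], "fingers": -1}, {"delta_rot": [0, 0, 1], "travel": [0, 0.2, 0], "fingers": -1}, {"delta_rot": [0, 0, 1], "travel": [0, 0.2, 0], "fingers": -1}, {"delta_rot": [0, 0, 1], "travel": [0, 0.2, 0], "fingers": -1}, {"delta_rot": [0, 0, 1], "travel": [0, 0.2, 0], "fingers": -1}])

```text
clock: 12.05
tcp_pos: [0.4572, 0.0212, 0.2148]
orientation: [0.0, 0.304, 0.953, 0.0]
wrist_force: [-0.1, -1.3, 0.2]
finger_gap: 0.0854
grip_force: 0.0
```

carry_out(series=[{"delta_rot": [0, 0, 1], "travel": [0, 0.2, 0], "fingers": -1}, {"delta_rot": [0, 0, 1], "travel": [0, 0.2, 0], "fingers": -1}, {"delta_rot": [0, 0, 1], "travel": [0, 0.2, 0], "fingers": -1}, {"delta_rot": [0, 0, 1], "travel": [0, 0.2, 0], "fingers": -1}, {"delta_rot": [0, 0, 1], "travel": [0, 0.2, 0], "fingers": -1}])

```text
clock: 12.68
tcp_pos: [0.4572, 0.0462, 0.2148]
orientation: [0.0, 0.059, 0.998, 0.0]
wrist_force: [0.3, -0.0, 0.2]
finger_gap: 0.0855
grip_force: 0.0
```

```bash
python3 -c "
from h import *
snap('wrist','wA');print(env.get_state()['tcp_pos'],env.get_state()['joint_pos'])"
```

```text
[0.45716857 0.04662601 0.2148518 ] [-7.35989633e-02  9.59077681e-02 -2.67929499e-01  1.20611687e+00
  3.88234548e-04  4.15757257e-02]
```

carry_out(series=[{"delta_rot": [0, 0, 1], "travel": [-0.3, -0.95, 0], "fingers": -1}, {"delta_rot": [0, 0, 1], "travel": [-0.3, -0.95, 0], "fingers": -1}, {"delta_rot": [0, 0, 1], "travel": [-0.3, -0.95, 0], "fingers": -1}, {"delta_rot": [0, 0, 1], "travel": [-0.3, -0.95, 0], "fingers": -1}, {"delta_rot": [0, 0, 0], "travel": [0, 0, 0], "fingers": -1}])

```text
clock: 13.35
tcp_pos: [0.427, -0.05, 0.2146]
orientation: [0.0, -0.136, 0.991, -0.0]
wrist_force: [0.9, 0.2, -0.4]
finger_gap: 0.0854
grip_force: 0.0
```

```bash
python3 -c "
from h import *
snap('wrist','wB');print(env.get_state()['tcp_pos'])
from crop import tile
tile('c5',[('wA',0,0,560,420),('wB',0,0,560,420)],400,300,2)"
```

```text
[ 0.42721883 -0.04933845  0.21448468]
```

View pics/c5.png

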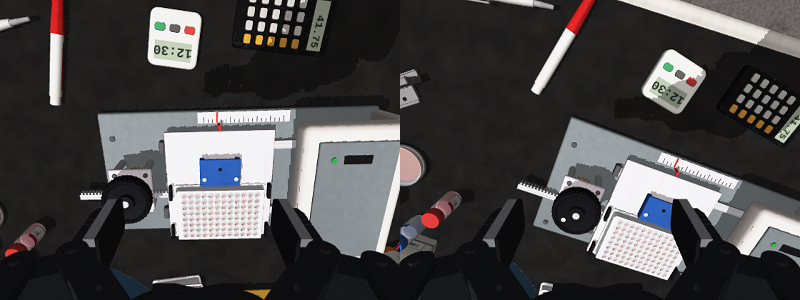

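The pictures show the lip's front edge at about x 200–240, y 159 in the left one. The red pointer sits on the red line, at about (219,124).

```bash
python3 -c "
from h import *
C={}
for f in('wA','wB'):
    i=cv2.imread(f'pics/{f}.png').astype(int);m=((i[:,:,0]-i[:,:,2]>60)&(i[:,:,0]>90)).astype(np.uint8)
    n,l,s,c=cv2.connectedComponentsWithStats(m);b=[k for k in range(1,n) if s[k,4]>400]
    for k in b:print(f,s[k],c[k])
    k=min(b,key=lambda k:abs(c[k][0]-(310 if f=='wA' else 360))+abs(c[k][1]-(240 if f=='wA' else 290)))
    h=cv2.convexHull(cv2.findContours((l==k).astype(np.uint8),0,1)[0][0]);bx=cv2.minAreaRect(h);p=cv2.boxPoints(bx);print(f,bx,p.tolist())
    a=cv2.approxPolyDP(h,3,True)[:,0];print(a.tolist())
"
```

```text
wA [ 280  223   57   38 2040] [307.8254902 241.225    ]
wA ((307.9999694824219, 241.5), (55.99999237060547, 36.99999237060547), -0.0) [[279.9999694824219, 260.0], [279.9999694824219, 223.0], [335.9999694824219, 223.0], [335.9999694824219, 260.0]]
[[336, 223], [335, 259], [280, 260], [280, 224]]
wB [ 334  275   47   46 1385] [360.01083032 297.3234657 ]
wB ((361.23577880859375, 296.7685546875), (46.811485290527344, 35.167720794677734), 18.970407485961914) [[333.3851318359375, 305.78863525390625], [344.81744384765625, 272.531005859375], [389.08642578125, 287.74847412109375], [377.65411376953125, 321.006103515625]]
[[349, 275], [380, 285], [378, 320], [334, 306]]
```

carry_out(series=[{"delta_rot": [0, 0, 1], "travel": [-0.2, -0.95, 0], "fingers": -1}, {"delta_rot": [0, 0, 1], "travel": [-0.2, -0.95, 0], "fingers": -1}, {"delta_rot": [0, 0, 0], "travel": [-0.2, -0.95, 0], "fingers": -1}, {"delta_rot": [0, 0, 0], "travel": [-0.2, -0.95, 0], "fingers": -1}, {"delta_rot": [0, 0, 0], "travel": [0, -0.95, 0], "fingers": -1}])

```text
clock: 14.02
tcp_pos: [0.4074, -0.1676, 0.2142]
orientation: [0.0, -0.236, 0.972, 0.0]
wrist_force: [0.0, -1.1, 0.1]
finger_gap: 0.0854
grip_force: 0.0
```

carry_out(series=[{"delta_rot": [0, 0, 0], "travel": [0, -0.95, 0], "fingers": -1}, {"delta_rot": [0, 0, 0], "travel": [0, -0.95, 0], "fingers": -1}, {"delta_rot": [0, 0, 0], "travel": [0, -0.95, 0], "fingers": -1}, {"delta_rot": [0, 0, 0], "travel": [0, -0.95, 0], "fingers": -1}, {"delta_rot": [0, 0, 0], "travel": [0, 0, 0], "fingers": -1}])

```text
clock: 14.65
tcp_pos: [0.4079, -0.2633, 0.2139]
orientation: [0.0, -0.236, 0.972, -0.0]
wrist_force: [-1.2, -0.1, 0.1]
finger_gap: 0.0853
grip_force: 0.0
```

```bash
python3 -c "
from h import *
snap('wrist','wC');print(env.get_state()['tcp_pos'],env.get_state()['orientation'])"
```

```text
[ 0.40760269 -0.2623205   0.21381662] [ 5.25376025e-05 -2.36097481e-01  9.71729292e-01  4.00357858e-04]
```

carry_out(series=[{"delta_rot": [0, 0, 0], "travel": [0.6, -0.4, -0.6], "fingers": -1}, {"delta_rot": [0, 0, 0], "travel": [0.6, -0.4, -0.6], "fingers": -1}, {"delta_rot": [0, 0, 0], "travel": [0.6, -0.4, -0.6], "fingers": -1}, {"delta_rot": [0, 0, 0], "travel": [0, 0, 0], "fingers": -1}])

```text
clock: 15.2
tcp_pos: [0.4525, -0.2912, 0.1677]
orientation: [-0.001, -0.237, 0.971, 0.001]
wrist_force: [0.3, 0.8, 0.3]
finger_gap: 0.0857
grip_force: 0.0
```

```bash
python3 -c "
from h import *
snap('wrist','wD');print(env.get_state()['tcp_pos'],env.get_state()['orientation'])
for f in('wC','wD'):
  d=json.load(open(f'pics/{f}.json'))
  from scipy.spatial.transform import Rotation as R
  w,x,y,z=d['q'];W=np.eye(4);W[:3,:3]=R.from_quat([x,y,z,w]).as_matrix();W[:3,3]=d['tcp'];T=np.linalg.inv(W@np.array(d['hand_eye']))
  q=T@[.449,-.322,.03,1];u,v=d['cx']+d['fx']*q[0]/-q[2],d['cy']-d['fy']*q[1]/-q[2];print(f,u,v)
  u0=int(np.clip(u-65,0,430));v0=int(np.clip(v-97,0,225));print(u0,v0)
  cv2.imwrite(f'pics/{f}c.png',cv2.resize(cv2.imread(f'pics/{f}.png')[v0:v0+195,u0:u0+130],(400,600),interpolation=cv2.INTER_CUBIC))
cv2.imwrite('pics/c6.png',np.hstack([cv2.imread(f'pics/{f}c.png') for f in('wC','wD')]))
"
```

```text
[ 0.45212223 -0.29120319  0.16845416] [-5.21216647e-04 -2.37226618e-01  9.71453712e-01  9.72625122e-04]
wC 201.13034836177476 188.21702623984717
136 91
wD 243.8568114105804 171.92142191716735
178 74
```

View pics/c6.png

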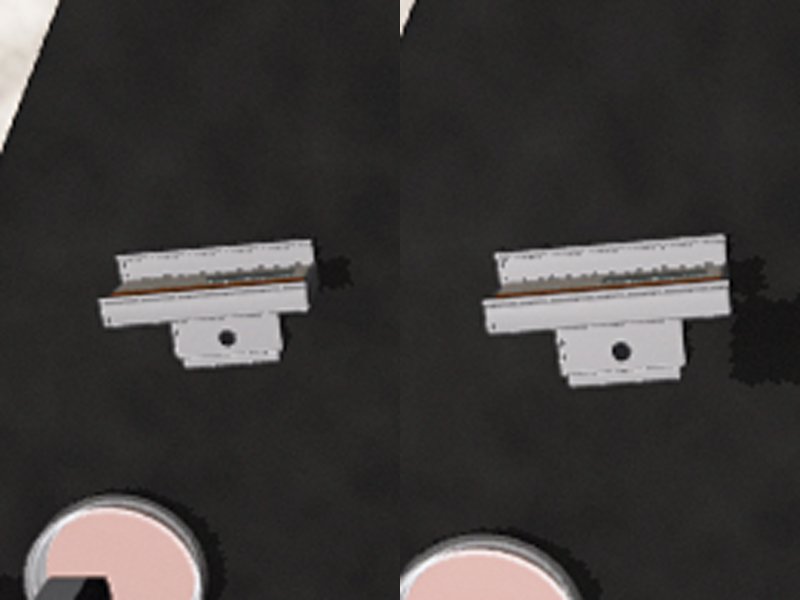

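The holder panel's top corners in the left view are (100,299), (308,281), (105,327) and (307,308). In the right view they are (84,300), (330,281), (88,333) and (330,313), counted from its own left edge.

```bash
cat > m.py <<'E'
from h import *
k=130/400
C=lambda u,v:('wC',136+u*k-.35,91+v*k-.35)
D=lambda u,v:('wD',178+u*k-.35,74+v*k-.35)
P=[tri(C(100,299),D(84,300)),tri(C(308,281),D(330,281)),tri(C(105,327),D(88,333)),tri(C(307,308),D(330,313))]
for p in P:print(p)
Q=np.array([p[0] for p in P])
Z=np.array([[onz(*a,.03) for a in(C(100,299),C(308,281),C(105,327),C(307,308))],[onz(*a,.03) for a in(D(84,300),D(330,281),D(88,333),D(330,313))]])
print(Z)
for q in(Q,Z[0],Z[1]):
  e=(q[0]+q[2]-q[1]-q[3])/2; print('centre',q.mean(0).round(4),'len',np.linalg.norm(e[:2]).round(4),'y dir yaw',np.arctan2(-e[1],-e[0])-np.pi/2, np.arctan2(e[1],e[0])-np.pi/2)
print('lip FL',tri(('wA',279.7,223.2),('wB',348.7,274.5)),'BL',tri(('wA',279.7,260),('wB',333.7,306)))
a=onz('wA',279.6,222.8,.046);b=onz('wA',336.5,222.8,.046);print(a,b,(a+b)/2,np.linalg.norm(a-b),np.arctan2(-(b-a)[0],(b-a)[1]))
print(onz('wB',348.7,274.5,.046))
E
python3 m.py
```

```text
(array([ 0.4624, -0.3496,  0.0311]), array([0.0001, 0.0001]))
(array([ 0.4292, -0.2955,  0.0281]), array([0.0001, 0.0001]))
(array([ 0.4703, -0.3451,  0.0303]), array([0.0002, 0.0002]))
(array([ 0.4357, -0.2922,  0.0328]), array([0.0002, 0.0002]))
[[[ 0.4629 -0.3497  0.03  ]
  [ 0.4286 -0.2956  0.03  ]
  [ 0.4705 -0.345   0.03  ]
  [ 0.4364 -0.2923  0.03  ]]

 [[ 0.4627 -0.3497  0.03  ]
  [ 0.429  -0.2956  0.03  ]
  [ 0.4703 -0.3452  0.03  ]
  [ 0.4364 -0.2917  0.03  ]]]
centre [ 0.4494 -0.3206  0.0306] len 0.0633 y dir yaw 0.564791704811118 -2.5768009487786756
centre [ 0.4496 -0.3206  0.03  ] len 0.0634 y dir yaw 0.5696319669904062 -2.571960686599387
centre [ 0.4496 -0.3206  0.03  ] len 0.0635 y dir yaw 0.5609349800986148 -2.580657673491179
lip FL (array([0.4984, 0.0438, 0.0428]), array([0.0004, 0.0004])) BL (array([0.5343, 0.0396, 0.047 ]), array([0.0003, 0.0003]))
[0.4963 0.0439 0.046 ] [0.5024 0.0963 0.046 ] [0.49935 0.0701  0.046  ] 0.05275386241783628 -0.11589058348613528
[0.4973 0.0425 0.046 ]
```

carry_out(series=[{"delta_rot": [0, 0, 0.17], "travel": [-0.02, -0.24, -0.9], "fingers": -1}, {"delta_rot": [0, 0, 0.17], "travel": [-0.02, -0.24, -0.9], "fingers": -1}, {"delta_rot": [0, 0, 0.17], "travel": [-0.02, -0.24, -0.9], "fingers": -1}, {"delta_rot": [0, 0, 0.17], "travel": [-0.02, -0.24, -0.9], "fingers": -1}, {"delta_rot": [0, 0, 0.17], "travel": [-0.02, -0.22, -0.9], "fingers": -1}])

```text
clock: 15.88
tcp_pos: [0.4497, -0.3216, 0.0569]
orientation: [0.0, -0.278, 0.961, -0.0]
wrist_force: [0.2, 1.1, -0.2]
finger_gap: 0.0852
grip_force: 0.0
```

```bash
python3 -c "
from h import *
s=env.get_state();q=s['orientation'];print(s['tcp_pos'],2*np.arctan2(q[2],q[1]))
i=cv2.cvtColor(cv2.imread('pics/wA.png'),6);e=cv2.Canny(i,60,150)
for l in cv2.HoughLinesP(e,1,np.pi/720,25,minLineLength=50,maxLineGap=6)[:,0]:
    u1,v1,u2,v2=map(float,l)
    if 135<min(u1,u2) and max(v1,v2)<345 and min(v1,v2)>150:
        for z in(.03,):
            a=onz('wA',u1,v1,z);b=onz('wA',u2,v2,z);t=np.arctan2(b[1]-a[1],b[0]-a[0]);t=(t+np.pi/4)%(np.pi/2)-np.pi/4;print(l,round(t,3))
"
```

```text
[ 0.4497447  -0.32164368  0.05691546] 3.7055173611053838
[329 155 413 153] -0.093
[137 159 210 157] -0.091
[452 198 516 197] -0.101
[229 187 235 271] -0.092
[317 266 380 265] -0.1
[255 285 305 270] 0.211
[255 274 331 271] -0.073
[256 321 357 322] -0.128
[278 328 346 327] -0.099
[136 160 150 254] -0.097
[300 175 356 175] -0.119
[379 258 385 169] -0.086
[278 334 333 334] -0.117
[257 302 316 295] 0.019
[269 293 325 287] 0.005
[256 286 363 280] -0.053
[255 277 315 276] -0.099
[293 305 362 303] -0.084
[303 174 398 166] -0.032
[279 315 361 311] -0.059
[307 327 365 330] -0.178
[433 305 447 199] -0.091
[297 173 365 165] 0.002
[258 328 340 330] -0.145
[259 320 369 319] -0.106
[291 173 361 164] 0.014
[254 282 321 280] -0.082
[412 295 426 181] -0.102
[254 288 306 294] -0.249
[266 317 361 312] -0.054
[259 309 346 305] -0.064
[288 286 338 282] -0.025
[434 310 449 199] -0.091
[310 299 363 295] -0.029
[390 281 422 335] 0.439
[265 270 316 270] -0.117
[402 279 437 333] 0.481
[314 329 366 328] -0.094
```

carry_out(series=[{"delta_rot": [0, 0, 0], "travel": [0, 0.02, -0.8], "fingers": -1}, {"delta_rot": [0, 0, 0], "travel": [0, 0.02, -0.8], "fingers": -1}, {"delta_rot": [0, 0, 0], "travel": [0, 0, -0.76], "fingers": -1}, {"delta_rot": [0, 0, 0], "travel": [0, 0, 0], "fingers": -1}, {"delta_rot": [0, 0, 0], "travel": [0, 0, 0], "fingers": 1}])

```text
clock: 16.5
tcp_pos: [0.4502, -0.3212, -0.0014]
orientation: [0.0, -0.278, 0.961, -0.0]
wrist_force: [0.0, 0.1, 0.9]
finger_gap: 0.07
grip_force: 0.0
```

carry_out(series=[{"delta_rot": [0, 0, 0], "travel": [0, 0, 0], "fingers": 1}, {"delta_rot": [0, 0, 0], "travel": [0, 0, 0], "fingers": 1}, {"delta_rot": [0, 0, 0], "travel": [0, 0, 0], "fingers": 1}])

```text
clock: 16.88
tcp_pos: [0.4506, -0.3218, -0.0008]
orientation: [0.001, -0.278, 0.961, -0.001]
wrist_force: [-1.2, 1.0, 6.7]
finger_gap: 0.0626
grip_force: 66.0
```

carry_out(series=[{"delta_rot": [0, 0, 0], "travel": [0, 0, 0.6], "fingers": 1}, {"delta_rot": [0, 0, 0], "travel": [0, 0, 0.9], "fingers": 1}, {"delta_rot": [0, 0, 0], "travel": [0, 0, 1], "fingers": 1}, {"delta_rot": [0, 0, 0], "travel": [0, 0, 1], "fingers": 1}, {"delta_rot": [0, 0, 0], "travel": [0, 0, 1], "fingers": 1}])

```text
clock: 17.5
tcp_pos: [0.4499, -0.3214, 0.1119]
orientation: [0.0, -0.278, 0.961, -0.0]
wrist_force: [0.5, 0.3, -0.8]
finger_gap: 0.0629
grip_force: 65.5
```

carry_out(series=[{"delta_rot": [0, 0, 0], "travel": [0, 0, 0.8], "fingers": 1}, {"delta_rot": [0, 0, -0.7], "travel": [0, 1, 0], "fingers": 1}, {"delta_rot": [0, 0, -0.7], "travel": [0, 1, 0], "fingers": 1}, {"delta_rot": [0, 0, -0.7], "travel": [0, 1, 0], "fingers": 1}, {"delta_rot": [0, 0, -0.7], "travel": [0, 1, 0], "fingers": 1}])

```text
clock: 18.12
tcp_pos: [0.4499, -0.2206, 0.1311]
orientation: [0.001, -0.14, 0.99, -0.0]
wrist_force: [0.4, 0.3, -1.0]
finger_gap: 0.063
grip_force: 65.5
```

carry_out(series=[{"delta_rot": [0, 0, -0.7], "travel": [0, 1, 0], "fingers": 1}, {"delta_rot": [0, 0, -0.7], "travel": [0, 1, 0], "fingers": 1}, {"delta_rot": [0, 0, -0.7], "travel": [0, 1, 0], "fingers": 1}, {"delta_rot": [0, 0, -0.7], "travel": [0, 1, 0], "fingers": 1}, {"delta_rot": [0, 0, -0.7], "travel": [0, 1, 0], "fingers": 1}])

```text
clock: 18.75
tcp_pos: [0.4499, -0.0955, 0.1311]
orientation: [0.001, 0.035, 0.999, -0.0]
wrist_force: [0.6, 0.3, -0.9]
finger_gap: 0.0628
grip_force: 65.5
```

carry_out(series=[{"delta_rot": [0, 0, -0.28], "travel": [0, 1, 0], "fingers": 1}, {"delta_rot": [0, 0, 0], "travel": [0, 1, 0], "fingers": 1}, {"delta_rot": [0, 0, 0], "travel": [0, 1, 0], "fingers": 1}, {"delta_rot": [0, 0, 0], "travel": [0, 1, 0], "fingers": 1}, {"delta_rot": [0, 0, 0], "travel": [0, 1, 0], "fingers": 1}])

```text
clock: 19.38
tcp_pos: [0.4499, 0.0296, 0.1311]
orientation: [0.001, 0.047, 0.999, -0.0]
wrist_force: [0.8, 0.3, -0.3]
finger_gap: 0.0629
grip_force: 65.5
```

carry_out(series=[{"delta_rot": [0, 0, 0], "travel": [0, 1, 0], "fingers": 1}, {"delta_rot": [0, 0, 0], "travel": [0, 0.8, 0], "fingers": 1}, {"delta_rot": [0, 0, 0], "travel": [0, 0, 0], "fingers": 1}])

```text
clock: 19.75
tcp_pos: [0.4499, 0.0747, 0.1309]
orientation: [0.001, 0.046, 0.999, 0.0]
wrist_force: [-0.5, 0.0, 0.3]
finger_gap: 0.0627
grip_force: 65.6
```

```bash
python3 -c "
from h import *
s=env.get_state();q=s['orientation'];print(s['tcp_pos'],2*np.arctan2(q[2],q[1])-np.pi,q)
snap('wrist','wE');i=cv2.imread('pics/wE.png');cv2.imwrite('pics/wEb.png',cv2.resize(i[:,80:480],(570,600),interpolation=cv2.INTER_CUBIC))"
```

```text
[0.44988769 0.07470678 0.130882  ] -0.09253555834331628 [6.78584012e-04 4.62512626e-02 9.98929606e-01 5.34477400e-05]
```

View pics/wEb.png

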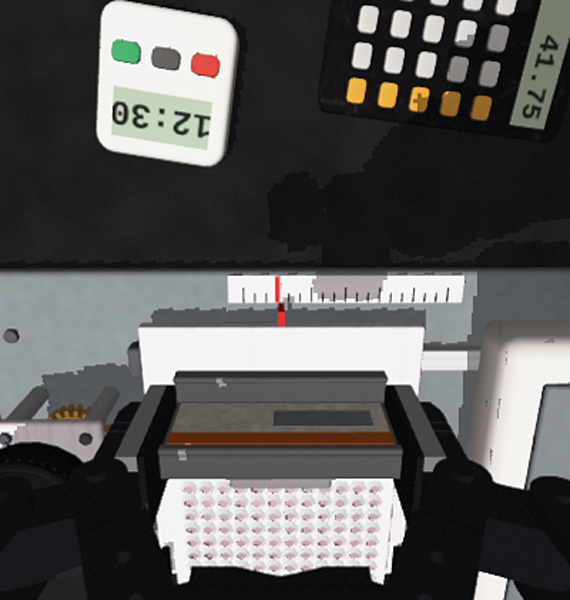

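The holder is in the hand, square to the shuttle and in line with it. The pointer, at u≈282, seems slightly left of the line at u≈278, so I'll measure that gap.

```bash
cat > red.py <<'E'
from h import *
def red(f,z1=.022,box=(160,245,185,240)):
    i=cv2.imread(f'pics/{f}.png').astype(int);r=np.clip(i[:,:,2]-np.maximum(i[:,:,0],i[:,:,1])-25,0,None)
    for v in range(box[2],box[3]):
        w=r[v,box[0]+80:box[1]+80];
        if w.sum()>40:
            u=(w*np.arange(box[0]+80,box[1]+80)).sum()/w.sum();p=onz(f,u,v,.014);q=onz(f,u,v,z1)
            Y=np.array([.093,.9957,0]);print(v,round(u,2),'Y14',(p@Y).round(4),'Yz',(q@Y).round(4))
E
python3 -c "
from red import *
red('wE')"
```

```text
193 274.13 Y14 0.114 Yz 0.1141
194 274.16 Y14 0.114 Yz 0.114
195 274.13 Y14 0.1139 Yz 0.114
196 274.13 Y14 0.114 Yz 0.1141
197 274.13 Y14 0.114 Yz 0.1141
198 274.2 Y14 0.1141 Yz 0.1141
199 274.22 Y14 0.114 Yz 0.1141
200 274.15 Y14 0.114 Yz 0.1141
201 274.2 Y14 0.114 Yz 0.114
202 274.15 Y14 0.114 Yz 0.114
203 274.13 Y14 0.1139 Yz 0.114
204 274.14 Y14 0.114 Yz 0.1141
205 274.13 Y14 0.114 Yz 0.114
206 274.14 Y14 0.114 Yz 0.114
207 274.14 Y14 0.1139 Yz 0.1141
208 274.14 Y14 0.114 Yz 0.114
209 274.13 Y14 0.114 Yz 0.114
210 274.14 Y14 0.114 Yz 0.114
211 274.33 Y14 0.1141 Yz 0.1142
212 276.19 Y14 0.1155 Yz 0.1155
213 276.83 Y14 0.116 Yz 0.116
214 276.69 Y14 0.116 Yz 0.1159
215 276.67 Y14 0.116 Yz 0.1159
216 276.83 Y14 0.116 Yz 0.116
217 276.97 Y14 0.1161 Yz 0.1161
218 277.02 Y14 0.1162 Yz 0.1162
219 277.02 Y14 0.1162 Yz 0.1162
220 277.02 Y14 0.1162 Yz 0.1161
221 277.02 Y14 0.1162 Yz 0.1162
222 277.02 Y14 0.1162 Yz 0.1162
223 277.03 Y14 0.1162 Yz 0.1162
224 277.02 Y14 0.1162 Yz 0.1161
225 277.02 Y14 0.1162 Yz 0.1162
226 277.01 Y14 0.1162 Yz 0.1162
227 277.01 Y14 0.1162 Yz 0.1162
228 277.01 Y14 0.1161 Yz 0.1161
```

```bash
python3 -c "
from red import *
red('wA',box=(215,240,150,195))" | awk 'NR%3==1'; python3 -c "
from red import *
red('wB',z1=.03,box=(285,320,215,260))" | awk 'NR%2==1'
```

```text
157 303.35 Y14 0.1142 Yz 0.1136
160 303.35 Y14 0.1141 Yz 0.1136
163 303.35 Y14 0.1141 Yz 0.1136
166 303.35 Y14 0.1141 Yz 0.1136
169 303.33 Y14 0.1142 Yz 0.1136
172 304.56 Y14 0.1154 Yz 0.1148
175 306.37 Y14 0.1171 Yz 0.1165
178 306.58 Y14 0.1173 Yz 0.1166
181 306.58 Y14 0.1173 Yz 0.1167
222 388.99 Y14 0.1147 Yz 0.1075
224 388.16 Y14 0.1149 Yz 0.1077
226 387.27 Y14 0.115 Yz 0.1078
228 386.02 Y14 0.1149 Yz 0.1076
230 385.01 Y14 0.1149 Yz 0.1078
232 384.02 Y14 0.115 Yz 0.1078
234 383.85 Y14 0.1158 Yz 0.1086
237 385.46 Y14 0.1188 Yz 0.1115
239 386.91 Y14 0.1213 Yz 0.1138
241 388.55 Y14 0.1239 Yz 0.1163
243 387.54 Y14 0.124 Yz 0.1164
245 386.5 Y14 0.124 Yz 0.1164
247 386.47 Y14 0.125 Yz 0.1173
```

carry_out(series=[{"delta_rot": [0, 0, 0], "travel": [0, 0, -0.9], "fingers": 1}, {"delta_rot": [0, 0, 0], "travel": [0, 0, -0.9], "fingers": 1}, {"delta_rot": [0, 0, 0], "travel": [0, 0, -0.9], "fingers": 1}, {"delta_rot": [0, 0, 0], "travel": [0, 0, -0.9], "fingers": 1}, {"delta_rot": [0, 0, 0], "travel": [0, 0, -0.28], "fingers": 1}])

```text
clock: 20.42
tcp_pos: [0.4489, 0.073, 0.0321]
orientation: [-0.001, 0.048, 0.999, -0.0]
wrist_force: [0.1, -0.2, 0.3]
finger_gap: 0.0628
grip_force: 65.6
```

carry_out(series=[{"delta_rot": [0, 0, 0], "travel": [0.3, -0.028, 0], "fingers": 1}, {"delta_rot": [0, 0, 0], "travel": [0.3, -0.028, 0], "fingers": 1}, {"delta_rot": [0, 0, 0], "travel": [0.3, -0.028, 0], "fingers": 1}, {"delta_rot": [0, 0, 0], "travel": [0.3, -0.028, 0], "fingers": 1}, {"delta_rot": [0, 0, 0], "travel": [0, 0, 0], "fingers": 1}])

```text
clock: 21.05
tcp_pos: [0.4808, 0.0709, 0.0331]
orientation: [0.0, 0.047, 0.999, 0.0]
wrist_force: [-1.1, 0.7, 0.4]
finger_gap: 0.0627
grip_force: 65.6
```

carry_out(series=[{"delta_rot": [0, 0, 0], "travel": [0.12, -0.006, 0], "fingers": 1}, {"delta_rot": [0, 0, 0], "travel": [0.12, -0.006, 0], "fingers": 1}, {"delta_rot": [0, 0, 0], "travel": [0.12, -0.006, 0], "fingers": 1}, {"delta_rot": [0, 0, 0], "travel": [0.12, -0.006, 0], "fingers": 1}, {"delta_rot": [0, 0, 0], "travel": [0, 0, 0], "fingers": 1}])

```text
clock: 21.68
tcp_pos: [0.4904, 0.0704, 0.0324]
orientation: [-0.001, 0.047, 0.999, -0.0]
wrist_force: [-5.1, -0.6, 1.9]
finger_gap: 0.0628
grip_force: 65.8
```

carry_out(series=[{"delta_rot": [0, 0, 0], "travel": [0.09, -0.008, 0], "fingers": 1}, {"delta_rot": [0, 0, 0], "travel": [0.09, -0.008, 0], "fingers": 1}, {"delta_rot": [0, 0, 0], "travel": [0, 0, 0], "fingers": 1}])

```text
clock: 22.05
tcp_pos: [0.494, 0.0701, 0.0323]
orientation: [-0.002, 0.047, 0.999, -0.0]
wrist_force: [-6.3, 0.4, 2.8]
finger_gap: 0.0628
grip_force: 66.0
```

carry_out(series=[{"delta_rot": [0, 0, 0], "travel": [0.05, -0.005, 0], "fingers": 1}, {"delta_rot": [0, 0, 0], "travel": [0, 0, 0], "fingers": 1}])

```text
clock: 22.3
tcp_pos: [0.4941, 0.0701, 0.0321]
orientation: [-0.003, 0.047, 0.999, 0.0]
wrist_force: [-10.5, 0.9, 5.7]
finger_gap: 0.0624
grip_force: 66.1
```

carry_out(series=[{"delta_rot": [0, 0, 0], "travel": [0.04, -0.004, 0], "fingers": 1}, {"delta_rot": [0, 0, 0], "travel": [0, 0, 0], "fingers": 1}, {"delta_rot": [0, 0, 0], "travel": [0, 0, 0], "fingers": 1}])

```text
clock: 22.68
tcp_pos: [0.4941, 0.0701, 0.0319]
orientation: [-0.004, 0.047, 0.999, 0.0]
wrist_force: [-11.5, 0.3, 6.3]
finger_gap: 0.0629
grip_force: 66.3
```

```bash
python3 -c "
from red import *
s=env.get_state();print(s['tcp_pos'],s['orientation'],s['wrist_force'],s['ft_torque'])
snap('wrist','wF');i=cv2.imread('pics/wF.png');cv2.imwrite('pics/wFb.png',cv2.resize(i[100:400,130:430],(600,600),interpolation=cv2.INTER_CUBIC))"
```

```text
[0.49408728 0.07009536 0.03193706] [-3.87111581e-03  4.71331619e-02  9.98881112e-01  5.13882853e-05] [-11.45902806   0.34417339   6.32878071] [0.09070032 2.18973844 0.08925321]
```

View pics/wFb.png

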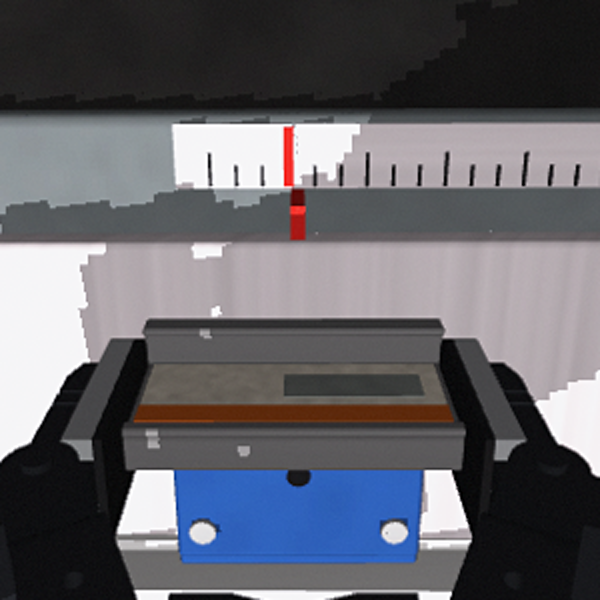

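The panel's back sits flush and centred on the blue lip, spanning x 123–463 at y≈468. The pointer at x≈297 is about 1.5–2 mm from the line at x≈289, inside the 3 mm allowed. The holder is pressed home with about 11 N, so I'll hand in.

```bash
python3 -c "
from workcell import env
print(env.hand_in())"
```

```text
the job is handed in; nothing more can be done
None
```

I handed the job in at about 23 s; no verdict came back. By my measurements the pointer stands about 2 mm short of the loading line (3 mm allowed), and the label holder is held square against the lip with about 11 N; I never moved near the vials or the petri dish.

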